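Load the drop-front steriliser

TASK

Move the small alcohol bottle out of the way of the steriliser's drop-down door and leave it standing upright on the cabinet top. Pull the door down fully open by the bar along its free edge, slide the flat instrument cassette, blank end first and flat on the chamber floor, fully home between the guide rails, then push the door back up until it is fully shut. Do not knock the bottle over, and leave the other things where they are.

Things in the scene. Friction and masses are not known exactly. Their poses are not given: they have to be found in the camera images.
- steriliser: White bench-top steriliser, fixed, 124 (x) x 104 (y) x 110 mm high. Origin: centre of its underside; x points from mouth to rear, z up. Mouth plane at x = -62 mm. Chamber: 108 mm deep, flat floor at z = 46, ceiling at z = 100, 76 mm between side walls; guide rails 14 mm high on the floor narrow it to a slot 62 mm wide, with lead-ins in the first 24 mm behind the mouth.
- chamber_stop (a point): Point on the chamber floor at the middle of the rear stop, 108 mm behind the mouth plane, 46 mm above the cabinet top; axes as the steriliser's.
- door_hinge (a point): Middle of the drop door's hinge axis, which runs along the steriliser's y in the mouth plane, 46.5 mm above the cabinet top.
- drop_door (a joint): Angle of the bottom-hinged door: 0 shut (upright), grows as it comes down toward the robot, 1.52 rad = fully open (nearly level, inner face level with the chamber floor within 4 mm). Stiff hinge: it stays where left. Panel 100 mm wide, 10 mm thick, reaching 63.5 mm from the hinge; outer face 10.5 mm before the mouth plane when shut.
- door_bar (a point): Middle of the round steel pull bar (10 mm thick, 80 mm long, along the door's width) carried by two posts beyond the panel's free edge: 99 mm from the hinge, with a gap of 30 mm between bar and panel edge. With the door shut it stands 35 mm above the steriliser's roof, 5.5 mm before the mouth plane; with the door open it is about 46 mm above the cabinet top.
- cassette: Flat steel instrument cassette 100 (x) x 56 (y) x 14 mm with a black grip fin on top. Origin: centre of its underside; x points to the blank end (the end that goes into the steriliser first), z up. About 150 g.
- cassette_nose (a point): Middle of the lower edge of the cassette's blank end, 50 mm from its centre; axes as the cassette's.
- cassette_fin (a point): Middle of the grip fin: 40 mm long (along x), 12 mm thick (along y), from 14 to 36 mm above the cassette's underside; 22 mm behind the cassette's centre.
- alcohol_bottle: Small round alcohol bottle with flip cap, 41 mm diameter, 92 mm high, about 90 g, upright before the steriliser's door. Origin: centre of its underside.
- gauze_pack: Flat packet 59 x 83 x 12 mm lying on the cabinet; bystander, origin at the centre of its underside.
- bottle_1: Pump dispenser bottle 48 x 75 x 187 mm, standing; bystander, origin at the centre of its underside.
- box_1: Carton 35 x 92 x 71 mm, standing; bystander, origin at the centre of its underside.
- box_2: Carton 32 x 90 x 77 mm, standing; bystander, origin at the centre of its underside.
- tape_roll: White tape roll, 50 mm diameter, 26 mm high; bystander, origin at the centre of its underside.
- thermometer: Thermometer 18 x 122 x 13 mm lying near the front edge, long along its y; bystander, origin at the centre of its underside.
- pen: Pen 9 x 143 x 10 mm lying near the front edge, long along its y; bystander, origin at the centre of its underside.
Not all that is in view belongs to the job. Leave any green or red look-alike of the alcohol_bottle alone.

How it is judged:
By the outcome, as a careful person would: the job done as asked, in the order asked, and still so for the second after the job is handed in, with the robot touching nothing.
It also fails if it takes over 72 s, if anything falls off the work surface, if the arm or the gripper's body presses on something with over 40 N, if the wrist force passes 120 N, or if a joint passes its speed limit or range.

ROBOT

A 6-joint arm with a two-finger parallel gripper is mounted at the origin on a cart in front of the work surface, level with it; the furniture and walls round the work are solid. World frame = base frame: x ahead of the robot, y to its left, z up, the work surface at z = 0. Lengths are in mm, angles in rad, forces in N, time in s.
With the tool pointing down it reaches from about 300 to 775 mm from the base axis. Payload 14.6 kg.
Tool frame: the origin (TCP) lies at the very end of the fingers, on their centre line; the grasp point (between the pads) lies 19 mm behind it; z points along the fingers, x is the direction in which the jaws open and shut, and the axes are right-handed (so a half turn about z gives the same grasp; the last joint's range is limited). The gripper opens to 94 mm and grips with 3 to 60 N. Pads are 16 mm wide; open, the fingers measure 119 mm over their backs; the gripper's body (75 mm by 177 mm) begins 78 mm behind the grasp point.
Start: joints at [1.085, 0.3, 1.521, -0, 1.321, -0.067], TCP at [223.662, 502.459, 205.446] pointing down, gripper open.
Joint ranges: [-3.03, 3.03], [-0.79, 2.21], [0.23, 2.52], [-1.04, 4.18], [0, 3.07], [-2.55, 2.55]. Speed limits (rad/s): [2.22, 2.22, 2.57, 3.14, 3.14, 3.14].

INTERFACE

Orientations are given as [roll, pitch, yaw] about the fixed x, y, z axes, in that order (R = Rz(yaw) Ry(pitch) Rx(roll)).
In Python, from cell import r gives the robot as it stands.
- The arm moves only by the shell command python3 -m handwheel 'ROWS' [OPENING] [FORCE]. ROWS is JSON, a list of rows, each an object of numbers: "x", "y", "z": the shift along the tool's x, y, z in cm; "wx", "wy", "wz": the turn, a rotation vector about the tool's x, y, z in rad. A call has 1 to 12 rows; each row shifts and turns the commanded pose from where the row before left it, along the tool's axes as they then stand; what a row does not reach is not made up. A row lasts 1/8 s, in which the tool goes at most 62.5 mm and 10.7 degrees, less where a joint would pass 70% of its speed; a pose out of reach is approached as far as the arm can. A call is refused whole if a number of a shift passes 6.25 or a number of a turn 0.188, either way. A call with a gripper value outside its range is refused whole. OPENING is the opening in per cent of the stroke, from 0 (shut) to 100 (fully open), set as the call begins (- or left out, the last holds). The fingers move at their own pace and stop on an object; FORCE is the grip in N (left out, the last holds). Time passes only in rows, so rows that do not move let the fingers close. It gives the time, the measured TCP pose, the force and the opening at its end, in the units of the state.
- r.read_state(): the state, without advancing time (a new reading comes with each control period).
- r.grab_frame(name): name is "side" or "top" or "wrist"; returns a dict with "color" (400x640x3 uint8, red, green, blue), "K" (3x3 intrinsics, pixels), "R" (3x3) and "t" (3): a world point X has camera coordinates R X + t. Camera axes: x right, y down, z forward; pixel columns grow to the right and rows downward; lengths in mm; the calibration is good to about 2 mm. A picture is of the moment at which its call begins. There is no depth.
- r.sign_off(): hands the job in, once; it reports no verdict.
The state is a dict: "t": time; "joint_positions": joint angles; "dq": joint speeds; "effort": joint torques, N m; "ee_pos": TCP position; "ee_rot": TCP orientation; "wrist_force": force on the tool from outside, world axes, zero at the start; "torque": the same for the moment, N m; "gripper_width": finger opening in mm.
Only numpy, scipy, OpenCV 4.12 (cv2) and the standard library are available. Lean on these libraries where they do the work, as an engineer would, in place of code of your own. Each camera call takes 0.05 s, during which the arm holds its last target. There are 200 camera calls.

## Working session

There is one attempt and no reset: what is moved stays moved. The work goes in short steps, Python scripts to look and compute and a shell command to move; the robot and the scene stay as the last step left them, time stands still between calls to the robot, and variables do not carry over. Pictures are saved under pics/ and viewed, about 8 in all and at most 12, crops included, and the job is handed in when it is done.

```bash
ls; mkdir -p pics; cat > h.py <<'E'
import numpy as np, cv2, json
from cell import r
from scipy.spatial.transform import Rotation as Ro
def snap(n,out,crop=None,s=1):
    f=r.grab_frame(n); c=f["color"][:,:,::-1]
    np.savez('pics/'+out+'.npz',K=f["K"],R=f["R"],t=f["t"])
    cv2.imwrite('pics/'+out+'_full.png',c)
    if crop: x0,y0,x1,y1=crop; c=c[y0:y1,x0:x1]
    if s!=1: c=cv2.resize(c,None,fx=s,fy=s,interpolation=cv2.INTER_CUBIC)
    cv2.imwrite('pics/'+out+'.png',c)
def onz(out,px,z):
    f=np.load('pics/'+out+'.npz'); R,t,K=f['R'],f['t'],f['K']
    d=R.T@np.linalg.inv(K)@np.array([px[0],px[1],1.]); c=-R.T@t
    return c+d*(z-c[2])/d[2]
def proj(out,X):
    f=np.load('pics/'+out+'.npz'); p=f['K']@(f['R']@np.array(X,float)+f['t']); return p[:2]/p[2]
def st():
    s=r.read_state(); print({k:np.round(s[k],3).tolist() for k in ('t','joint_positions','ee_pos','ee_rot','wrist_force','gripper_width')})
    return s
E
python3 - <<'E'
from h import *
snap('top','top0');snap('side','side0')
s=st()
print(Ro.from_euler('xyz',s['ee_rot']).as_matrix().round(3))
a=cv2.imread('pics/top0.png');b=cv2.imread('pics/side0.png')
for n in('top0','side0'):
    f=np.load(f'pics/{n}.npz');print(-f['R'].T@f['t'],f['R'][2])
E
```

```text
pics
{'t': 0.1, 'joint_positions': [1.085, 0.3, 1.522, -0.0, 1.321, -0.067], 'ee_pos': [223.552, 502.256, 204.957], 'ee_rot': [-3.142, 0.001, 1.152], 'wrist_force': [0.381, -0.018, 0.883], 'gripper_width': 93.801}
[[ 0.407  0.914 -0.   ]
 [ 0.914 -0.407 -0.001]
 [-0.001 -0.    -1.   ]]
[424.9783097  126.6286772  956.93065302] [ 0.13749356  0.02134975 -0.99027254]
[ 353.66122412 -823.27676984  770.82632485] [ 0.18425433  0.80820857 -0.55932928]
```

View pics/top0.png

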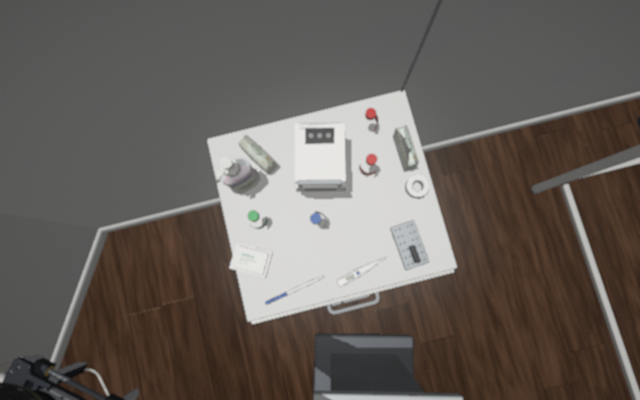

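View pics/side0.png

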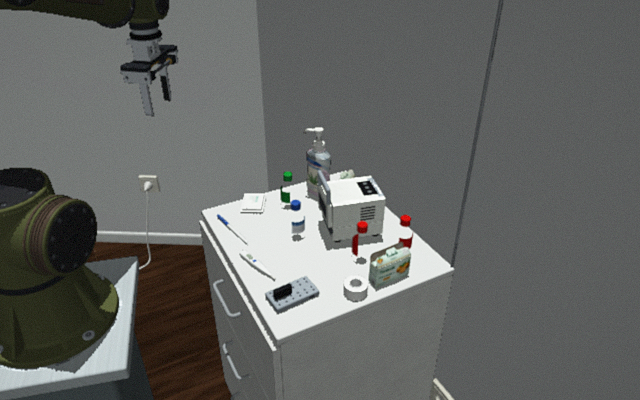

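Top view: blue-capped bottle at about (317,218) in front of the steriliser (320,160). Look-alikes: green cap (254,217), red caps (371,114) and (370,160). Cassette at (410,245), with its fin toward (414,254). I choose the blue one and will check it in an enlarged crop.

```bash
python3 - <<'E'
from h import *
a=cv2.imread('pics/top0_full.png')[90:290,210:460]
cv2.imwrite('pics/top0c.png',cv2.resize(a,None,fx=3,fy=3,interpolation=cv2.INTER_CUBIC))
b=cv2.imread('pics/side0_full.png')[170:310,230:420]
cv2.imwrite('pics/side0c.png',cv2.resize(b,None,fx=4,fy=4,interpolation=cv2.INTER_CUBIC))
for p in [(317,218),(410,245),(320,190)]: print(onz('top0',p,0).round())
E
```

```text
[528. 154.   0.]
[470. -55.   0.]
[592. 148.   0.]
```

View pics/top0c.png

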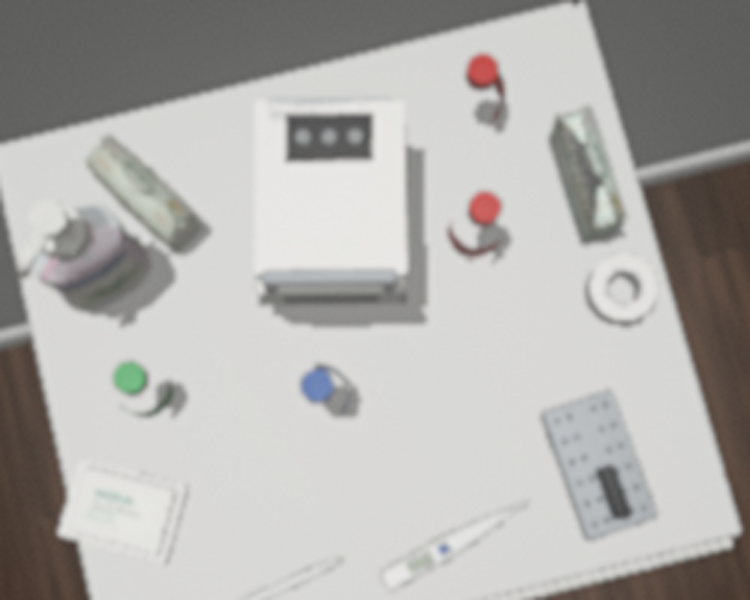

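View pics/side0c.png

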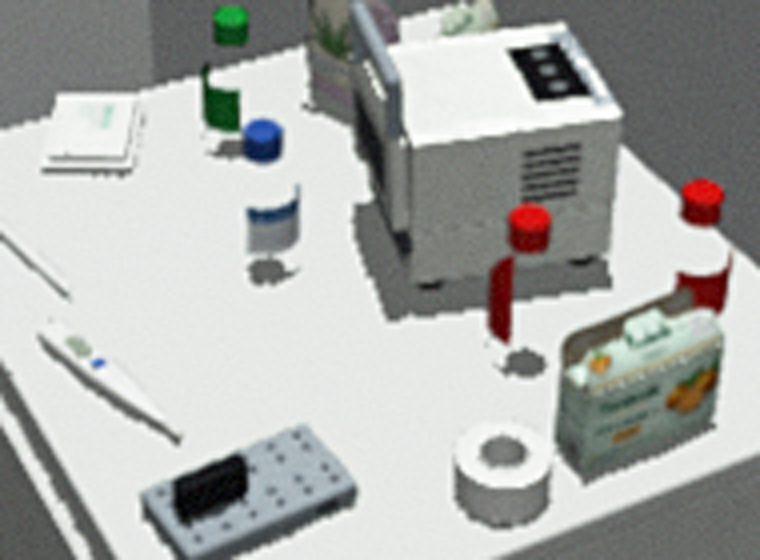

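The crops confirm it: only the blue-capped bottle at crop (317,385), full (316,218), stands before the door. Cassette corners are (543,410), (610,392), (657,517), (588,540), and the fin is at the robot-side end, so the blank end points toward +x.

```bash
python3 - <<'E'
from h import *
T=lambda p,z:onz('top0',(p[0]/3+210-.33,p[1]/3+90-.33),z)
print('bottle',T((317,385),92).round(1), 'side',onz('side0',(263/4+230-.4,126/4+170-.4),92).round(1))
print('bottle base side',onz('side0',(270/4+230,262/4+170),0).round(1))
for p in [(257,270),(407,270),(407,98),(257,100)]: print('ster',T(p,110).round(1))
C=np.array([T(p,14) for p in [(543,410),(610,392),(657,517),(588,540)]]);print(C.round(1),C.mean(0))
d=(C[0]+C[1]-C[2]-C[3]);print('yaw',np.arctan2(d[1],d[0]))
print('fin',T((607,467),36).round(1),T((622,517),36).round(1), T((600,468),36),T((630,515),36))
S=lambda p,z:onz('side0',(p[0]/4+230-.4,p[1]/4+170-.4),z).round(1)
for p in [(408,140),(622,112),(567,25)]: print('ster side',S(p,110))
print('cas side',[S(p,14) for p in [(142,492),(355,485),(300,428),(190,552)]],'fin',[S(p,36) for p in [(178,487),(245,460)]])
print('gauze',T((70,500),10),T((185,480),10),T((165,555),10)); print('therm', T((525,503),5),T((385,580),5))
print('green',T((130,378),92),'red',T((484,207),92),'corners',T((740,530),0), T((580,5),0),T((0,145),0),'tape',T((620,290),26))
print('bottle1',T((50,215),187),T((70,240),150))
E
```

```text
bottle [517.9 154.9  92. ] side [519.3 158.   92. ]
bottle base side [520.  146.2   0. ]
ster [593.8 196.3 110. ]
ster [594.9  94.7 110. ]
ster [715.6  95.4 110. ]
ster [713.4 198.9 110. ]
[[509.7 -10.1  14. ]
 [523.7 -59.7  14. ]
 [432.4 -92.4  14. ]
 [415.1 -42.   14. ]] [470.22131003 -51.0726507   14.        ]
yaw 0.3345144906803898
fin [467.3 -52.4  36. ] [431.9 -62.5  36. ] [466.51408346 -47.34933265  36.        ] [433.37103646 -68.18353085  36.        ]
ster side [591.2 100.6 110. ]
ster side [716.6 101.1 110. ]
ster side [714.6 198.4 110. ]
cas side [array([417. , -42.6,  14. ]), array([524.5, -61.6,  14. ]), array([505.4, -13.4,  14. ]), array([434.5, -89.5,  14. ])] fin [array([433.1, -65.8,  36. ]), array([469.1, -54.1,  36. ])]
gauze [438.80013629 339.40820403  10.        ] [454.70898842 254.40277644  10.        ] [399.60962672 267.49945585  10.        ]
therm [441.36550073   2.43785425   5.        ] [383.72428567 105.46199711   5.        ]
green [521.17300967 283.22608154  92.        ] red [643.60271281  40.83700539  92.        ] corners [ 423.84712885 -156.54826782    0.        ] [830.10449243 -43.82849818   0.        ] [712.92108459 408.19322716   0.        ] tape [598.31023841 -65.88931017  26.        ]
bottle1 [611.98147188 319.63692266 187.        ] [604.45548797 315.10725569 150.        ]
```

```bash
python3 -m handwheel '[{"wz":-0.14},{"wz":-0.14},{"wz":-0.139},{"x":-2,"y":1.7},{"x":-3.5,"y":3},{"x":-4.5,"y":3.8},{"x":-5,"y":4.3},{"x":-5,"y":4.3},{"x":-5,"y":4.3},{"x":-4.5,"y":3.8},{"x":-3.5,"y":3},{"x":-1.7,"y":1.3}]' 100 20; python3 - <<'E'
from h import *
s=st();snap('wrist','w1'); print(proj('w1',[518,155,92]),proj('w1',[518,155,0]))
E
```

```text
{'t': 0.1, 'joint_positions': [1.085, 0.3, 1.522, -0.0, 1.321, -0.067], 'ee_pos': [223.552, 502.256, 204.957], 'ee_rot': [-3.142, 0.001, 1.152], 'wrist_force': [0.381, -0.018, 0.883], 'gripper_width': 93.801}
[165.40295494 499.99391594] [191.56406942 431.78834947]validation failed for argument at $[0]...
```

View pics/w1.png

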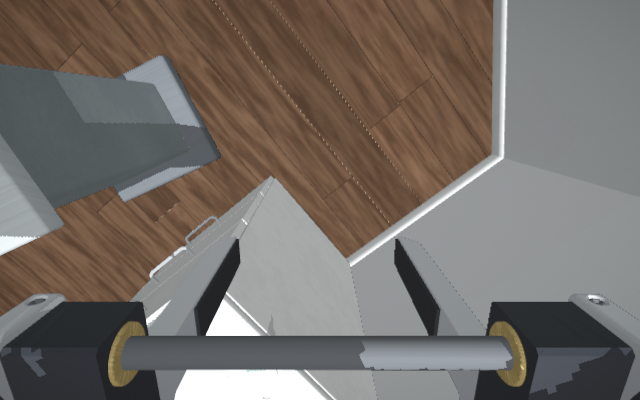

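The call was refused at row 0, so nothing moved and the wrist picture still shows the start pose. Possibly all six keys are required, so I'll probe with a small row.

```bash
python3 -m handwheel '[{"x":0,"y":0,"z":0,"wx":0,"wy":0,"wz":-0.14}]' 100 20; echo; python3 -m handwheel --help 2>&1 | head -20
```

```text
t: 0.28
ee_pos: [223.6, 502.3, 205.2]
ee_rot: [-3.141, 0.001, 1.295]
wrist_force: [0.0, -0.7, -0.4]
gripper_width: 94.0

invalid input: not JSON, or not a number
```

```bash
python3 -m handwheel '[{"x":0,"y":0,"z":0,"wx":0,"wy":0,"wz":-0.14},{"x":0,"y":0,"z":0,"wx":0,"wy":0,"wz":-0.136},{"x":-2,"y":1.7,"z":0,"wx":0,"wy":0,"wz":0},{"x":-3.5,"y":3,"z":0,"wx":0,"wy":0,"wz":0},{"x":-4.5,"y":3.8,"z":0,"wx":0,"wy":0,"wz":0},{"x":-5,"y":4.3,"z":0,"wx":0,"wy":0,"wz":0},{"x":-5,"y":4.3,"z":0,"wx":0,"wy":0,"wz":0},{"x":-5,"y":4.3,"z":0,"wx":0,"wy":0,"wz":0},{"x":-4.5,"y":3.8,"z":0,"wx":0,"wy":0,"wz":0},{"x":-3.5,"y":3,"z":0,"wx":0,"wy":0,"wz":0},{"x":-1.7,"y":1.3,"z":0,"wx":0,"wy":0,"wz":0}]' 100 20; python3 - <<'E'
from h import *
s=st();snap('wrist','w2'); print(proj('w2',[518,155,92]),proj('w2',[518,155,0]))
E
```

```text
t: 1.65
ee_pos: [511.9, 160.8, 205.1]
ee_rot: [-3.141, 0.0, 1.566]
wrist_force: [-1.3, 0.1, -0.9]
gripper_width: 94.0
{'t': 1.65, 'joint_positions': [0.236, 0.271, 1.559, -0.0, 1.312, -1.33], 'ee_pos': [511.87, 160.805, 205.074], 'ee_rot': [-3.141, 0.0, 1.566], 'wrist_force': [-1.274, 0.13, -0.922], 'gripper_width': 94.011}
[310.07800713 204.94208913] [311.56973131 182.50709211]
```

View pics/w2.png

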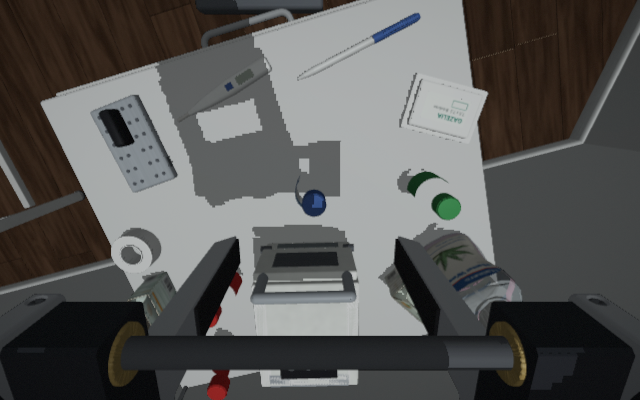

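Wrist view: blue cap at (314,202), bar from (255,296) to (355,294), steriliser roof below it, thermometer and cassette unmoved.

```bash
python3 - <<'E'
from h import *
f=np.load('pics/w2.npz');print('cam',-f['R'].T@f['t'],f['R'][2])
print('cap',onz('w2',(314,202),92).round(1))
for p in [(255,296),(355,294)]: print('bar',onz('w2',p,145).round(1))
for p in [(255,385),(358,384)]: print('rear roof',onz('w2',p,110).round(1))
for p in [(92,108),(135,95),(176,178),(136,192)]: print('cas',onz('w2',p,14).round(1))
print('fin',onz('w2',(105,110),36),onz('w2',(126,146),36))
E
```

```text
cam [427.27762943 161.74370316 383.74317432] [ 0.28876406 -0.00162528 -0.95739891]
cap [515.1 158.7  92. ]
bar [581.9 108.8 145. ]
bar [580.4 193.3 145. ]
rear roof [713.3  94.5 110. ]
rear roof [712.5 204.3 110. ]
cas [429.5 -85.2  14. ]
cas [416.2 -35.7  14. ]
cas [508.5  -3.2  14. ]
cas [525.2 -52.8  14. ]
fin [431.46369464 -57.47210538  36.        ] [468.52503119 -42.21605104  36.        ]
```

```bash
python3 -m handwheel '[{"x":-0.43,"y":0.56,"z":2,"wx":0,"wy":0,"wz":0},{"x":0,"y":0,"z":4,"wx":0,"wy":0,"wz":0},{"x":0,"y":0,"z":4,"wx":0,"wy":0,"wz":0},{"x":0,"y":0,"z":4,"wx":0,"wy":0,"wz":0},{"x":0,"y":0,"z":2.5,"wx":0,"wy":0,"wz":0},{"x":0,"y":0,"z":1.3,"wx":0,"wy":0,"wz":0},{"x":0,"y":0,"z":0,"wx":0,"wy":0,"wz":0}]' 100 12 && python3 -m handwheel '[{"x":0,"y":0,"z":0,"wx":0,"wy":0,"wz":0},{"x":0,"y":0,"z":0,"wx":0,"wy":0,"wz":0},{"x":0,"y":0,"z":0,"wx":0,"wy":0,"wz":0},{"x":0,"y":0,"z":0,"wx":0,"wy":0,"wz":0},{"x":0,"y":0,"z":0,"wx":0,"wy":0,"wz":0},{"x":0,"y":0,"z":0,"wx":0,"wy":0,"wz":0},{"x":0,"y":0,"z":0,"wx":0,"wy":0,"wz":0},{"x":0,"y":0,"z":0,"wx":0,"wy":0,"wz":0}]' 0 12
```

```text
t: 2.58
ee_pos: [516.2, 158.7, 27.3]
ee_rot: [-3.141, 0.0, 1.569]
wrist_force: [-0.1, -0.5, 0.7]
gripper_width: 93.9
t: 3.58
ee_pos: [516.6, 158.2, 27.5]
ee_rot: [3.142, 0.0, 1.568]
wrist_force: [0.6, -0.6, 1.3]
gripper_width: 40.2
```

```bash
python3 -m handwheel '[{"x":0,"y":0,"z":-1,"wx":0,"wy":0,"wz":0},{"x":0,"y":0,"z":-2,"wx":0,"wy":0,"wz":0},{"x":-1,"y":0,"z":0,"wx":0,"wy":0,"wz":0},{"x":-2,"y":0,"z":0,"wx":0,"wy":0,"wz":0},{"x":-2.6,"y":0.2,"z":0,"wx":0,"wy":0,"wz":0},{"x":-2.6,"y":0.4,"z":0,"wx":0,"wy":0,"wz":0},{"x":-2.6,"y":0.6,"z":0,"wx":0,"wy":0,"wz":0},{"x":-2,"y":0.5,"z":0,"wx":0,"wy":0,"wz":0},{"x":-0.8,"y":0.2,"z":0,"wx":0,"wy":0,"wz":0},{"x":0,"y":0,"z":1,"wx":0,"wy":0,"wz":0},{"x":0,"y":0,"z":1.2,"wx":0,"wy":0,"wz":0},{"x":0,"y":0,"z":0.5,"wx":0,"wy":0,"wz":0}]' - -
```

```text
t: 5.08
ee_pos: [534.5, 22.7, 29.1]
ee_rot: [-3.14, -0.0, 1.569]
wrist_force: [-0.5, 0.1, -1.0]
gripper_width: 40.1
```

```bash
python3 -m handwheel '[{"x":0,"y":0,"z":0.2,"wx":0,"wy":0,"wz":0},{"x":0,"y":0,"z":0,"wx":0,"wy":0,"wz":0}]' - - && python3 -m handwheel '[{"x":0,"y":0,"z":0,"wx":0,"wy":0,"wz":0},{"x":0,"y":0,"z":0,"wx":0,"wy":0,"wz":0},{"x":0,"y":0,"z":0,"wx":0,"wy":0,"wz":0},{"x":0,"y":0,"z":0,"wx":0,"wy":0,"wz":0},{"x":0,"y":0,"z":-2,"wx":0,"wy":0,"wz":0},{"x":0,"y":0,"z":-4,"wx":0,"wy":0,"wz":0},{"x":0,"y":0,"z":-5,"wx":0,"wy":0,"wz":0},{"x":0,"y":0,"z":-5,"wx":0,"wy":0,"wz":0},{"x":0,"y":0,"z":-4,"wx":0,"wy":0,"wz":0}]' 75 -
```

```text
t: 5.32
ee_pos: [535.2, 22.3, 28.5]
ee_rot: [3.142, 0.0, 1.568]
wrist_force: [0.4, -0.5, -1.4]
gripper_width: 40.4
t: 6.45
ee_pos: [535.2, 22.1, 230.7]
ee_rot: [3.14, 0.0, 1.568]
wrist_force: [0.3, 0.5, 0.1]
gripper_width: 70.4
```

```bash
python3 -m handwheel '[{"x":0,"y":0,"z":0,"wx":0,"wy":0,"wz":0.17},{"x":0,"y":0,"z":0,"wx":0,"wy":0,"wz":0.178},{"x":0,"y":0,"z":0,"wx":0,"wy":0,"wz":0.178},{"x":0,"y":0,"z":0,"wx":0,"wy":0,"wz":0.178},{"x":0,"y":0,"z":0,"wx":0,"wy":0,"wz":0.178},{"x":0,"y":0,"z":0,"wx":0,"wy":0,"wz":0.178},{"x":0,"y":0,"z":0,"wx":0,"wy":0,"wz":0.178},{"x":0,"y":0,"z":0,"wx":0,"wy":0,"wz":0.178},{"x":0,"y":0,"z":0,"wx":0,"wy":0,"wz":0.152}]' 50 - && python3 -m handwheel '[{"x":0.5,"y":-1.5,"z":0,"wx":0,"wy":0,"wz":0},{"x":1.2,"y":-3,"z":0,"wx":0,"wy":0,"wz":0},{"x":1.2,"y":-3,"z":0,"wx":0,"wy":0,"wz":0},{"x":1.2,"y":-3,"z":0,"wx":0,"wy":0,"wz":0},{"x":1.0,"y":-2,"z":0,"wx":0,"wy":0,"wz":0},{"x":0,"y":0,"z":0,"wx":0,"wy":0,"wz":0},{"x":0,"y":0,"z":0,"wx":0,"wy":0,"wz":0}]' - -; python3 - <<'E'
from h import *
s=st();snap('wrist','w3');snap('top','top1',(270,110,430,240),5); print(proj('w3',[587,149,145]),proj('w3',[587,109,145]),proj('w3',[587,189,145]))
E
```

```text
t: 7.58
ee_pos: [535.1, 22.1, 228.5]
ee_rot: [3.142, -0.0, -0.005]
wrist_force: [0.4, 0.9, 0.3]
gripper_width: 47.3
t: 8.45
ee_pos: [586.0, 147.1, 228.3]
ee_rot: [3.141, 0.0, 0.002]
wrist_force: [0.2, -0.7, 0.3]
gripper_width: 46.8
{'t': 8.45, 'joint_positions': [0.185, 0.407, 1.324, -0.0, 1.411, 0.183], 'ee_pos': [585.966, 147.112, 228.296], 'ee_rot': [3.141, 0.0, 0.002], 'wrist_force': [0.19, -0.697, 0.269], 'gripper_width': 46.811}
[317.83764219 206.89996113] [317.70744623 249.88159009] [317.97931409 160.12977529]
```

View pics/w3.png

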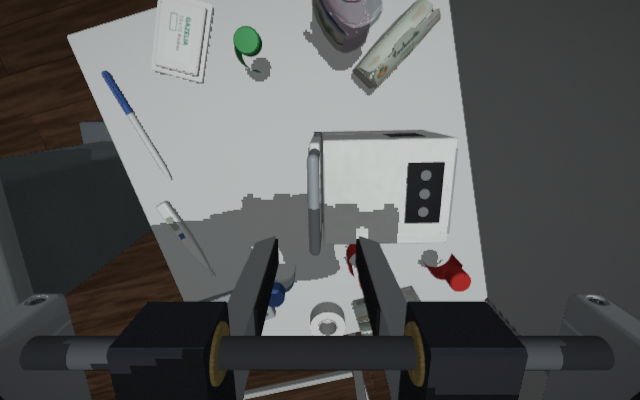

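Bar spans (315,152) to (315,252), with the fingers straddling it. The bottle (blue, at (277,295)) stands upright where I left it.

```bash
python3 - <<'E'
from h import *
print([onz('w3',p,145).round(1) for p in [(314.5,152),(314.5,252)]])
E
python3 -m handwheel '[{"x":-0.15,"y":-0.3,"z":2,"wx":0,"wy":0,"wz":0},{"x":0,"y":0,"z":3,"wx":0,"wy":0,"wz":0},{"x":0,"y":0,"z":3,"wx":0,"wy":0,"wz":0},{"x":0,"y":0,"z":2,"wx":0,"wy":0,"wz":0},{"x":0,"y":0,"z":0,"wx":0,"wy":0,"wz":0}]' - - && python3 -m handwheel '[{"x":0,"y":0,"z":0,"wx":0,"wy":0,"wz":0},{"x":0,"y":0,"z":0,"wx":0,"wy":0,"wz":0},{"x":0,"y":0,"z":0,"wx":0,"wy":0,"wz":0},{"x":0,"y":0,"z":0,"wx":0,"wy":0,"wz":0},{"x":0,"y":0,"z":0,"wx":0,"wy":0,"wz":0},{"x":0,"y":0,"z":0,"wx":0,"wy":0,"wz":0}]' 0 30
```

```text
[array([584.2, 195.6, 145. ]), array([584.2, 106.9, 145. ])]
t: 9.18
ee_pos: [584.1, 149.5, 127.5]
ee_rot: [3.141, 0.002, -0.0]
wrist_force: [-0.6, 1.0, 0.5]
gripper_width: 47.0
t: 9.93
ee_pos: [584.7, 150.1, 128.7]
ee_rot: [3.142, -0.0, 0.0]
wrist_force: [-2.4, -1.3, 4.0]
gripper_width: 9.1
```

```bash
python3 - <<'E'
import numpy as np
p=0.0556+np.linspace(0,1.54,17); P=np.c_[-9.9*np.sin(p),-9.9*np.cos(p)]
print(np.diff(P,axis=0).round(2).tolist())
E
```

```text
[[-0.95, 0.1], [-0.93, 0.19], [-0.91, 0.28], [-0.88, 0.36], [-0.84, 0.45], [-0.79, 0.53], [-0.74, 0.6], [-0.68, 0.67], [-0.61, 0.73], [-0.54, 0.79], [-0.46, 0.83], [-0.38, 0.87], [-0.29, 0.91], [-0.2, 0.93], [-0.11, 0.95], [-0.02, 0.95]]
```

```bash
python3 -m handwheel '[{"x":-0.95,"y":0,"z":0.1,"wx":0,"wy":0,"wz":0},{"x":-0.93,"y":0,"z":0.19,"wx":0,"wy":0,"wz":0},{"x":-0.91,"y":0,"z":0.28,"wx":0,"wy":0,"wz":0},{"x":-0.88,"y":0,"z":0.36,"wx":0,"wy":0,"wz":0},{"x":0,"y":0,"z":0,"wx":0,"wy":0,"wz":0}]' - -
```

```text
t: 10.55
ee_pos: [546.7, 150.1, 118.6]
ee_rot: [3.141, 0.002, 0.0]
wrist_force: [-2.0, -1.9, 1.6]
gripper_width: 9.0
```

```bash
python3 -m handwheel '[{"x":-0.84,"y":0,"z":0.45,"wx":0,"wy":0,"wz":0},{"x":-0.79,"y":0,"z":0.53,"wx":0,"wy":0,"wz":0},{"x":-0.74,"y":0,"z":0.6,"wx":0,"wy":0,"wz":0},{"x":-0.68,"y":0,"z":0.67,"wx":0,"wy":0,"wz":0},{"x":-0.61,"y":0,"z":0.73,"wx":0,"wy":0,"wz":0},{"x":-0.54,"y":0,"z":0.79,"wx":0,"wy":0,"wz":0},{"x":0,"y":0,"z":0,"wx":0,"wy":0,"wz":0}]' - - && python3 -m handwheel '[{"x":-0.46,"y":0,"z":0.83,"wx":0,"wy":0,"wz":0},{"x":-0.38,"y":0,"z":0.87,"wx":0,"wy":0,"wz":0},{"x":-0.29,"y":0,"z":0.91,"wx":0,"wy":0,"wz":0},{"x":-0.2,"y":0,"z":0.93,"wx":0,"wy":0,"wz":0},{"x":-0.11,"y":0,"z":0.95,"wx":0,"wy":0,"wz":0},{"x":-0.02,"y":0,"z":0.95,"wx":0,"wy":0,"wz":0},{"x":0,"y":0,"z":0,"wx":0,"wy":0,"wz":0}]' - -; python3 - <<'E'
from h import *
snap('side','side1',(230,150,430,300),4)
E
```

```text
t: 11.42
ee_pos: [505.4, 150.0, 80.4]
ee_rot: [3.141, 0.001, -0.0]
wrist_force: [4.4, -1.3, -3.1]
gripper_width: 9.2
t: 12.3
ee_pos: [492.8, 150.7, 28.5]
ee_rot: [-3.14, -0.004, -0.0]
wrist_force: [4.7, -0.6, 15.3]
gripper_width: 9.1
```

View pics/side1.png

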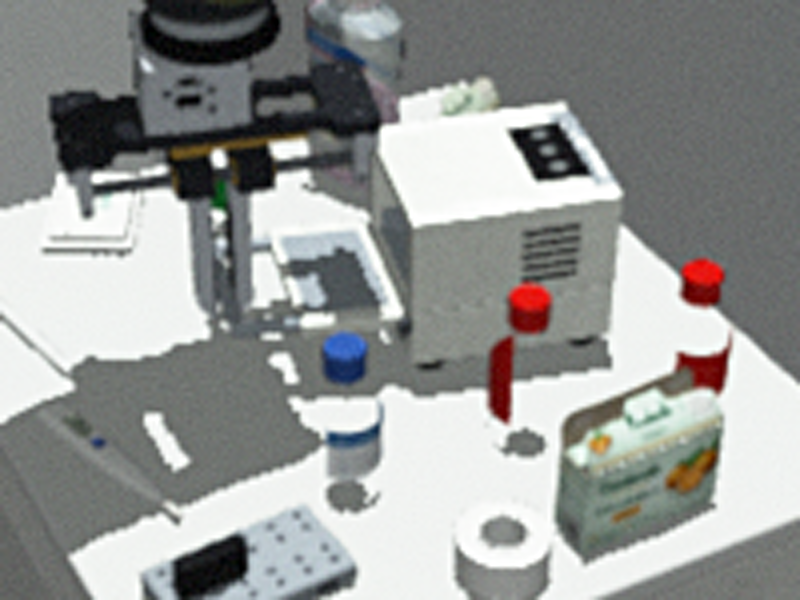

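Side view: the door is down level, with the force reading showing it on its stop. The bottle is upright at crop (345,400), and the other objects haven't moved. Next, release and go above the cassette fin.

```bash
python3 -m handwheel '[{"x":0,"y":0,"z":0,"wx":0,"wy":0,"wz":0},{"x":0,"y":0,"z":0,"wx":0,"wy":0,"wz":0},{"x":0,"y":0,"z":0,"wx":0,"wy":0,"wz":0},{"x":0,"y":0,"z":-2,"wx":0,"wy":0,"wz":0},{"x":0,"y":0,"z":-4,"wx":0,"wy":0,"wz":0},{"x":0,"y":0,"z":-4,"wx":0,"wy":0,"wz":0},{"x":-0.5,"y":1.7,"z":-4,"wx":0,"wy":0,"wz":0},{"x":-1,"y":5,"z":-1,"wx":0,"wy":0,"wz":0},{"x":-1,"y":5,"z":0,"wx":0,"wy":0,"wz":0},{"x":-1,"y":5,"z":0,"wx":0,"wy":0,"wz":0},{"x":-0.8,"y":4,"z":0,"wx":0,"wy":0,"wz":0}]' 38 - && python3 -m handwheel '[{"x":0,"y":0,"z":0,"wx":0,"wy":0,"wz":-0.17},{"x":0,"y":0,"z":0,"wx":0,"wy":0,"wz":-0.175},{"x":0,"y":0,"z":0,"wx":0,"wy":0,"wz":-0.175},{"x":0,"y":0,"z":0,"wx":0,"wy":0,"wz":-0.175},{"x":0,"y":0,"z":0,"wx":0,"wy":0,"wz":-0.175},{"x":0,"y":0,"z":0,"wx":0,"wy":0,"wz":-0.175},{"x":0,"y":0,"z":0,"wx":0,"wy":0,"wz":-0.175},{"x":0,"y":0,"z":0,"wx":0,"wy":0,"wz":-0.175},{"x":0,"y":0,"z":0,"wx":0,"wy":0,"wz":-0.175},{"x":0,"y":0,"z":0,"wx":0,"wy":0,"wz":-0.175},{"x":0,"y":0,"z":0,"wx":0,"wy":0,"wz":-0.155},{"x":0,"y":0,"z":0,"wx":0,"wy":0,"wz":0}]' 60 -; python3 - <<'E'
from h import *
s=st();snap('wrist','w4')
E
```

```text
t: 13.72
ee_pos: [447.6, -58.4, 176.9]
ee_rot: [-3.141, 0.0, -0.001]
wrist_force: [0.2, -0.5, 0.5]
gripper_width: 35.6
t: 15.22
ee_pos: [448.2, -56.8, 176.8]
ee_rot: [-3.141, -0.0, 1.899]
wrist_force: [-0.4, -0.1, 0.0]
gripper_width: 56.3
{'t': 15.225, 'joint_positions': [-0.207, 0.108, 1.822, 0.0, 1.212, -2.106], 'ee_pos': [448.168, -56.775, 176.788], 'ee_rot': [-3.141, -0.0, 1.899], 'wrist_force': [-0.424, -0.141, 0.008], 'gripper_width': 56.275}
```

View pics/w4.png

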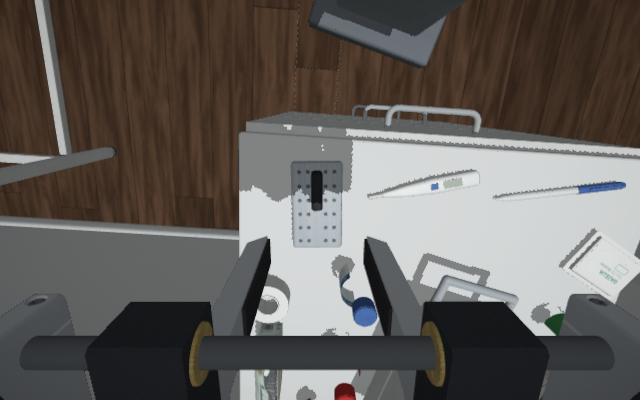

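Wrist view: cassette squared up in the image with corners (291,162) to (342,247). Fin centre is at (316.5,190).

```bash
python3 - <<'E'
from h import *
s=r.read_state();T=np.array(s['ee_pos']);R=Ro.from_euler('xyz',s['ee_rot']).as_matrix()
F=onz('w4',(316.5,190),36);print('fin',F, 'toolxy',R.T@(F-T))
C=np.array([onz('w4',p,14) for p in [(291,162),(342,162),(342,247),(291,247)]]);print(C.round(1),C.mean(0))
d=C[2]+C[3]-C[0]-C[1];print(np.arctan2(d[1],d[0]));c=C.mean(0);print(R.T@(c-T)/1)
E
```

```text
fin [447.06277889 -56.76265523  36.        ] toolxy [  0.32249986  -1.01437458 140.81857711]
[[432.1 -90.5  14. ]
 [414.6 -39.1  14. ]
 [507.2  -5.3  14. ]
 [526.2 -60.9  14. ]] [470.03817922 -48.94069279  14.        ]
0.3279759824214782
[  0.37105034  23.26530673 162.80827549]
```

```bash
python3 -m handwheel '[{"x":0,"y":0,"z":2,"wx":0,"wy":0,"wz":0},{"x":0,"y":0,"z":4,"wx":0,"wy":0,"wz":0},{"x":0,"y":0,"z":4,"wx":0,"wy":0,"wz":0},{"x":0,"y":0,"z":3.5,"wx":0,"wy":0,"wz":0},{"x":0,"y":0,"z":1.7,"wx":0,"wy":0,"wz":0},{"x":0,"y":0,"z":0.8,"wx":0,"wy":0,"wz":0},{"x":0,"y":0,"z":0,"wx":0,"wy":0,"wz":0}]' - - && python3 -m handwheel '[{"x":0,"y":0,"z":0,"wx":0,"wy":0,"wz":0},{"x":0,"y":0,"z":0,"wx":0,"wy":0,"wz":0},{"x":0,"y":0,"z":0,"wx":0,"wy":0,"wz":0},{"x":0,"y":0,"z":0,"wx":0,"wy":0,"wz":0},{"x":0,"y":0,"z":0,"wx":0,"wy":0,"wz":0},{"x":0,"y":0,"z":0,"wx":0,"wy":0,"wz":0}]' 0 45
```

```text
t: 16.15
ee_pos: [448.3, -56.9, 17.0]
ee_rot: [-3.141, -0.0, 1.899]
wrist_force: [-0.4, 0.4, 0.1]
gripper_width: 56.2
t: 16.9
ee_pos: [448.4, -56.9, 17.1]
ee_rot: [-3.142, 0.0, 1.9]
wrist_force: [-1.5, 0.6, 1.3]
gripper_width: 11.6
```

```bash
python3 -m handwheel '[{"x":0,"y":0,"z":-1,"wx":0,"wy":0,"wz":0},{"x":0,"y":0,"z":-3,"wx":0,"wy":0,"wz":0},{"x":0,"y":0,"z":-4,"wx":0,"wy":0,"wz":0},{"x":0,"y":0,"z":-3.5,"wx":0,"wy":0,"wz":0},{"x":0,"y":0,"z":0,"wx":0,"wy":0,"wz":0.11},{"x":0,"y":0,"z":0,"wx":0,"wy":0,"wz":0.12},{"x":0,"y":0,"z":0,"wx":0,"wy":0,"wz":0.1},{"x":2,"y":0.4,"z":0,"wx":0,"wy":0,"wz":0},{"x":4,"y":0.8,"z":0,"wx":0,"wy":0,"wz":0},{"x":4.5,"y":1,"z":0,"wx":0,"wy":0,"wz":0},{"x":4.5,"y":1.2,"z":0,"wx":0,"wy":0,"wz":0},{"x":3.5,"y":1,"z":0,"wx":0,"wy":0,"wz":0}]' - - && python3 -m handwheel '[{"x":2,"y":0.8,"z":1,"wx":0,"wy":0,"wz":0},{"x":0,"y":0,"z":2,"wx":0,"wy":0,"wz":0},{"x":0,"y":0,"z":2,"wx":0,"wy":0,"wz":0},{"x":0,"y":0,"z":0,"wx":0,"wy":0,"wz":0},{"x":0,"y":0,"z":0,"wx":0,"wy":0,"wz":0}]' - -; python3 - <<'E'
from h import *
s=st();snap('wrist','w5');snap('side','side2',(230,150,430,300),4);snap('top','top2',(270,110,430,240),5)
E
```

```text
t: 18.4
ee_pos: [492.6, 129.8, 132.6]
ee_rot: [3.141, -0.0, 1.571]
wrist_force: [0.2, -0.6, -1.5]
gripper_width: 11.8
t: 19.02
ee_pos: [500.9, 148.1, 83.1]
ee_rot: [3.141, -0.0, 1.57]
wrist_force: [-0.3, -0.6, -1.5]
gripper_width: 11.6
{'t': 19.025, 'joint_positions': [0.217, 0.376, 1.726, -0.0, 1.038, -1.353], 'ee_pos': [500.926, 148.115, 83.101], 'ee_rot': [3.141, -0.0, 1.57], 'wrist_force': [-0.294, -0.611, -1.509], 'gripper_width': 11.561}
```

View pics/w5.png

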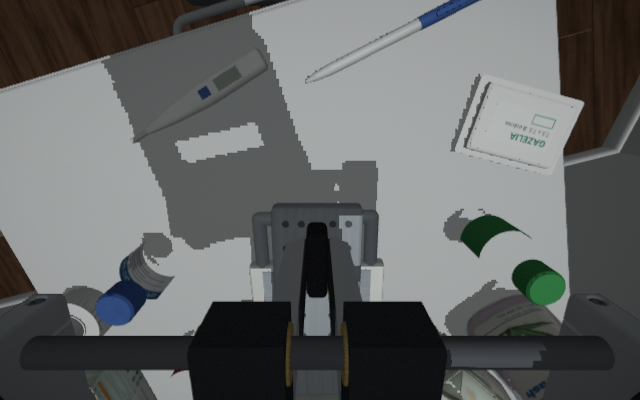

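Cassette rear edge runs from (272,207) to (361,207), and the door panel edge runs from (250,263) to (383,263).

```bash
python3 - <<'E'
from h import *
for p in [(250,264),(383,264),(252,215),(379,215)]: print(p,onz('w5',p,47).round(1))
for p in [(272,207),(361,207)]: print('cas',onz('w5',p,80).round(1))
E
```

```text
(250, 264) [528.7  99.5  47. ]
(383, 264) [528.8 197.5  47. ]
(252, 215) [490.5 103.2  47. ]
(379, 215) [490.6 192.4  47. ]
cas [474.1 122.3  80. ]
cas [474.1 174.8  80. ]
```

View pics/side2.png

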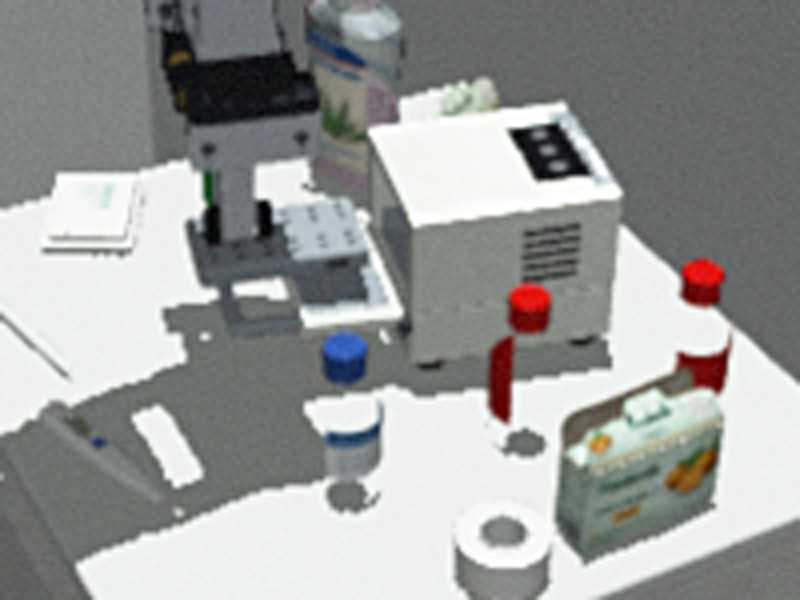

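Cassette centre is at y 148.5 and door centre at y 148.5, so they line up. Insert slightly above the floor first.

```bash
python3 -m handwheel '[{"x":0,"y":0,"z":0.8,"wx":0,"wy":0,"wz":0},{"x":0.03,"y":0.5,"z":0.4,"wx":0,"wy":0,"wz":0},{"x":0,"y":0.9,"z":0,"wx":0,"wy":0,"wz":0},{"x":0,"y":0.9,"z":0,"wx":0,"wy":0,"wz":0},{"x":0,"y":0.9,"z":0,"wx":0,"wy":0,"wz":0},{"x":0,"y":0.6,"z":0,"wx":0,"wy":0,"wz":0},{"x":0,"y":0,"z":0,"wx":0,"wy":0,"wz":0}]' - - && python3 -m handwheel '[{"x":0,"y":0.6,"z":0,"wx":0,"wy":0,"wz":0},{"x":0,"y":0.8,"z":0,"wx":0,"wy":0,"wz":0},{"x":0,"y":0.6,"z":0,"wx":0,"wy":0,"wz":0},{"x":0,"y":0,"z":0,"wx":0,"wy":0,"wz":0}]' - -
```

```text
t: 20.05
ee_pos: [538.8, 148.3, 69.9]
ee_rot: [-3.142, 0.0, 1.57]
wrist_force: [0.2, -1.1, -0.7]
gripper_width: 11.6
t: 20.55
ee_pos: [558.9, 148.3, 69.9]
ee_rot: [-3.142, 0.0, 1.57]
wrist_force: [0.2, 0.7, -1.7]
gripper_width: 11.5
```

```bash
python3 -m handwheel '[{"x":0,"y":0.6,"z":0.1,"wx":0,"wy":0,"wz":0},{"x":0,"y":0.7,"z":0.1,"wx":0,"wy":0,"wz":0},{"x":0,"y":0.4,"z":0.1,"wx":0,"wy":0,"wz":0},{"x":0,"y":0,"z":0.1,"wx":0,"wy":0,"wz":0},{"x":0,"y":0,"z":0.1,"wx":0,"wy":0,"wz":0},{"x":0,"y":0,"z":0,"wx":0,"wy":0,"wz":0}]' - -
```

```text
t: 21.3
ee_pos: [575.5, 148.3, 65.2]
ee_rot: [3.141, 0.0, 1.57]
wrist_force: [-0.4, -0.2, -0.3]
gripper_width: 11.9
```

```bash
python3 -m handwheel '[{"x":0,"y":0,"z":0.1,"wx":0,"wy":0,"wz":0},{"x":0,"y":0,"z":0,"wx":0,"wy":0,"wz":0}]' - - && python3 -m handwheel '[{"x":0,"y":0,"z":0,"wx":0,"wy":0,"wz":0},{"x":0,"y":0,"z":0,"wx":0,"wy":0,"wz":0},{"x":0,"y":0,"z":0,"wx":0,"wy":0,"wz":0},{"x":0,"y":0,"z":-2,"wx":0,"wy":0,"wz":0},{"x":0,"y":0,"z":-4,"wx":0,"wy":0,"wz":0},{"x":0,"y":-2,"z":-3,"wx":0,"wy":0,"wz":0},{"x":0,"y":-2.3,"z":0,"wx":0,"wy":0,"wz":0}]' 35 - && python3 -m handwheel '[{"x":0,"y":0,"z":0,"wx":-0.11,"wy":0,"wz":0},{"x":0,"y":0,"z":0,"wx":-0.13,"wy":0,"wz":0},{"x":0,"y":0,"z":0,"wx":-0.11,"wy":0,"wz":0},{"x":0,"y":0,"z":0,"wx":0,"wy":0,"wz":0},{"x":0,"y":0,"z":0,"wx":0,"wy":0,"wz":0}]' 0 30; python3 - <<'E'
from h import *
snap('side','side3',(230,150,430,300),4)
E
```

```text
t: 21.55
ee_pos: [575.7, 148.3, 64.9]
ee_rot: [3.141, -0.0, 1.57]
wrist_force: [-2.6, 0.5, 8.1]
gripper_width: 11.7
t: 22.42
ee_pos: [533.0, 148.5, 156.2]
ee_rot: [3.138, -0.001, 1.57]
wrist_force: [-0.3, 0.9, -0.9]
gripper_width: 32.5
t: 23.05
ee_pos: [533.0, 148.4, 154.4]
ee_rot: [2.793, -0.0, 1.57]
wrist_force: [0.1, 0.6, 0.2]
gripper_width: 0.5
```

```bash
python3 -m handwheel '[{"x":0,"y":-0.68,"z":1.88,"wx":0,"wy":0,"wz":0},{"x":0,"y":-1.03,"z":2.82,"wx":0,"wy":0,"wz":0},{"x":0,"y":-1.03,"z":2.82,"wx":0,"wy":0,"wz":0},{"x":0,"y":-0.48,"z":1.32,"wx":0,"wy":0,"wz":0},{"x":0,"y":-0.14,"z":0.38,"wx":0,"wy":0,"wz":0},{"x":0,"y":0,"z":0,"wx":0,"wy":0,"wz":0}]' - - && python3 -m handwheel '[{"x":0,"y":0.38,"z":0.14,"wx":0,"wy":0,"wz":0},{"x":0,"y":0.47,"z":0.2,"wx":0,"wy":0,"wz":0},{"x":0,"y":0.47,"z":0.2,"wx":0,"wy":0,"wz":0},{"x":0,"y":0.47,"z":0.2,"wx":0,"wy":0,"wz":0},{"x":0,"y":0,"z":0,"wx":0,"wy":0,"wz":0}]' - -
```

```text
t: 23.85
ee_pos: [533.1, 148.4, 56.5]
ee_rot: [2.791, -0.0, 1.57]
wrist_force: [0.7, -0.5, -0.3]
gripper_width: 0.3
t: 24.48
ee_pos: [552.3, 148.3, 55.0]
ee_rot: [2.791, -0.0, 1.57]
wrist_force: [0.2, 0.9, -0.5]
gripper_width: 0.4
```

```bash
python3 -m handwheel '[{"x":0,"y":0.47,"z":0.19,"wx":0,"wy":0,"wz":0},{"x":0,"y":0.47,"z":0.19,"wx":0,"wy":0,"wz":0},{"x":0,"y":0.47,"z":0.19,"wx":0,"wy":0,"wz":0},{"x":0,"y":0.47,"z":0.18,"wx":0,"wy":0,"wz":0},{"x":0,"y":0.47,"z":0.17,"wx":0,"wy":0,"wz":0},{"x":0,"y":0.47,"z":0.17,"wx":0,"wy":0,"wz":0}]' - - && python3 -m handwheel '[{"x":0,"y":0.38,"z":0.14,"wx":0,"wy":0,"wz":0},{"x":0,"y":0.19,"z":0.07,"wx":0,"wy":0,"wz":0},{"x":0,"y":0,"z":0,"wx":0,"wy":0,"wz":0}]' - -;  python3 - <<'E'
from h import *
snap('side','side4',(230,150,430,300),3)
a=cv2.imread('pics/side3_full.png')[190:260,270:390];b=cv2.imread('pics/side4_full.png')[190:260,270:390]
cv2.imwrite('pics/cmp.png',cv2.resize(np.vstack([a,b]),None,fx=4,fy=4,interpolation=cv2.INTER_CUBIC))
E
```

```text
t: 25.22
ee_pos: [582.5, 148.3, 54.5]
ee_rot: [2.792, 0.0, 1.57]
wrist_force: [-0.5, 0.0, 0.3]
gripper_width: 0.5
t: 25.6
ee_pos: [588.4, 148.3, 54.6]
ee_rot: [2.791, -0.0, 1.57]
wrist_force: [-0.2, 0.9, -0.0]
gripper_width: 0.5
```

```bash
python3 -m handwheel '[{"x":0,"y":0.14,"z":0.1,"wx":0,"wy":0,"wz":0},{"x":0,"y":0.14,"z":0.1,"wx":0,"wy":0,"wz":0},{"x":0,"y":0,"z":0,"wx":0,"wy":0,"wz":0}]' - - && python3 -m handwheel '[{"x":0,"y":0.14,"z":0.05,"wx":0,"wy":0,"wz":0},{"x":0,"y":0.14,"z":0.05,"wx":0,"wy":0,"wz":0},{"x":0,"y":0,"z":0,"wx":0,"wy":0,"wz":0}]' - -
```

```text
t: 26.02
ee_pos: [591.3, 148.4, 53.6]
ee_rot: [2.792, 0.0, 1.57]
wrist_force: [-5.8, -0.5, 5.2]
gripper_width: 0.2
t: 26.4
ee_pos: [592.3, 148.3, 53.3]
ee_rot: [2.797, 0.001, 1.57]
wrist_force: [-29.0, -1.2, 20.8]
gripper_width: 0.4
```

Contact came at TCP x≈591, which is the predicted home position, and the force rose to 29 N. Back off, raise, level the tool and turn it for the bar.

```bash
python3 -m handwheel '[{"x":0,"y":-0.94,"z":-0.4,"wx":0,"wy":0,"wz":0},{"x":0,"y":-2.8,"z":-1.1,"wx":0,"wy":0,"wz":0},{"x":0,"y":-2.4,"z":-1.1,"wx":0,"wy":0,"wz":0},{"x":0,"y":0.7,"z":-1.9,"wx":0,"wy":0,"wz":0},{"x":0,"y":1.4,"z":-3.8,"wx":0,"wy":0,"wz":0},{"x":0,"y":1.2,"z":-3.3,"wx":0,"wy":0,"wz":0},{"x":0,"y":0,"z":0,"wx":0.11,"wy":0,"wz":0},{"x":0,"y":0,"z":0,"wx":0.13,"wy":0,"wz":0},{"x":0,"y":0,"z":0,"wx":0.11,"wy":0,"wz":0},{"x":0,"y":0,"z":0,"wx":0,"wy":0,"wz":0}]' - - && python3 -m handwheel '[{"x":0,"y":0,"z":0,"wx":0,"wy":0,"wz":0.17},{"x":0,"y":0,"z":0,"wx":0,"wy":0,"wz":0.178},{"x":0,"y":0,"z":0,"wx":0,"wy":0,"wz":0.178},{"x":0,"y":0,"z":0,"wx":0,"wy":0,"wz":0.178},{"x":0,"y":0,"z":0,"wx":0,"wy":0,"wz":0.178},{"x":0,"y":0,"z":0,"wx":0,"wy":0,"wz":0.178},{"x":0,"y":0,"z":0,"wx":0,"wy":0,"wz":0.178},{"x":0,"y":0,"z":0,"wx":0,"wy":0,"wz":0.178},{"x":0,"y":0,"z":0,"wx":0,"wy":0,"wz":0.154},{"x":0,"y":0,"z":0,"wx":0,"wy":0,"wz":0}]' - -
```

```text
t: 27.65
ee_pos: [528.8, 148.2, 152.3]
ee_rot: [3.141, 0.0, 1.569]
wrist_force: [-0.0, 0.0, -1.0]
gripper_width: 0.2
t: 28.9
ee_pos: [527.8, 148.4, 152.8]
ee_rot: [3.141, -0.002, 0.001]
wrist_force: [-1.1, 1.0, 0.2]
gripper_width: 0.4
```

```bash
python3 - <<'E'
from h import *
snap('wrist','w6');snap('side','side5')
a=cv2.imread('pics/w6_full.png'); b=cv2.imread('pics/side5_full.png')[160:260,230:430]
b=cv2.resize(b,(640,320),interpolation=cv2.INTER_CUBIC)
cv2.imwrite('pics/cmp2.png',np.vstack([a[100:380],b])[:600])
print(st()['ee_pos'])
E
```

```text
{'t': 29.0, 'joint_positions': [0.207, 0.344, 1.59, -0.0, 1.207, 0.204], 'ee_pos': [527.895, 148.409, 152.879], 'ee_rot': [3.142, -0.001, 0.004], 'wrist_force': [0.16, -0.314, 0.195], 'gripper_width': 0.424}
[527.89490097 148.4086153  152.87906657]
```

View pics/cmp2.png

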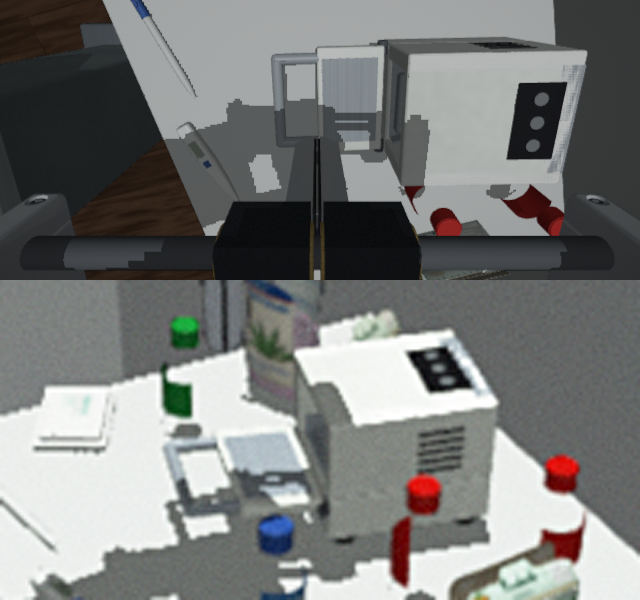

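The door is open and clear. The cassette is no longer on it and has gone inside, and the bottle is upright. Now grip the bar.

```bash
python3 -m handwheel '[{"x":-1.5,"y":0,"z":0,"wx":0,"wy":0,"wz":0},{"x":-2.05,"y":0,"z":0,"wx":0,"wy":0,"wz":0},{"x":0,"y":0,"z":2,"wx":0,"wy":0,"wz":0},{"x":0,"y":0,"z":3,"wx":0,"wy":0,"wz":0},{"x":0,"y":0,"z":3,"wx":0,"wy":0,"wz":0},{"x":0,"y":0,"z":2.5,"wx":0,"wy":0,"wz":0},{"x":0,"y":0,"z":1.5,"wx":0,"wy":0,"wz":0},{"x":0,"y":0,"z":0.4,"wx":0,"wy":0,"wz":0},{"x":0,"y":0,"z":0,"wx":0,"wy":0,"wz":0}]' 36 - && python3 -m handwheel '[{"x":0,"y":0,"z":0,"wx":0,"wy":0,"wz":0},{"x":0,"y":0,"z":0,"wx":0,"wy":0,"wz":0},{"x":0,"y":0,"z":0,"wx":0,"wy":0,"wz":0},{"x":0,"y":0,"z":0,"wx":0,"wy":0,"wz":0},{"x":0,"y":0,"z":0,"wx":0,"wy":0,"wz":0}]' 0 35
```

```text
t: 30.12
ee_pos: [492.9, 148.4, 29.3]
ee_rot: [-3.141, -0.001, 0.001]
wrist_force: [-0.0, -0.4, 0.1]
gripper_width: 33.8
t: 30.75
ee_pos: [492.8, 148.4, 29.1]
ee_rot: [-3.141, -0.001, 0.0]
wrist_force: [-0.1, -0.6, 4.0]
gripper_width: 8.8
```

Gripped. Now the reverse arc.

```bash
python3 -m handwheel '[{"x":0.02,"y":0,"z":-0.9,"wx":0,"wy":0,"wz":0},{"x":0.11,"y":0,"z":-0.95,"wx":0,"wy":0,"wz":0},{"x":0.2,"y":0,"z":-0.93,"wx":0,"wy":0,"wz":0},{"x":0.29,"y":0,"z":-0.91,"wx":0,"wy":0,"wz":0},{"x":0.38,"y":0,"z":-0.87,"wx":0,"wy":0,"wz":0},{"x":0.46,"y":0,"z":-0.83,"wx":0,"wy":0,"wz":0},{"x":0,"y":0,"z":0,"wx":0,"wy":0,"wz":0}]' - - && python3 -m handwheel '[{"x":0.54,"y":0,"z":-0.79,"wx":0,"wy":0,"wz":0},{"x":0.61,"y":0,"z":-0.73,"wx":0,"wy":0,"wz":0},{"x":0.68,"y":0,"z":-0.67,"wx":0,"wy":0,"wz":0},{"x":0.74,"y":0,"z":-0.6,"wx":0,"wy":0,"wz":0},{"x":0.79,"y":0,"z":-0.53,"wx":0,"wy":0,"wz":0},{"x":0.84,"y":0,"z":-0.45,"wx":0,"wy":0,"wz":0},{"x":0,"y":0,"z":0,"wx":0,"wy":0,"wz":0}]' - -
```

```text
t: 31.62
ee_pos: [508.2, 148.2, 83.0]
ee_rot: [-3.142, -0.002, -0.0]
wrist_force: [9.1, 0.6, -6.8]
gripper_width: 8.7
t: 32.5
ee_pos: [549.7, 149.0, 122.0]
ee_rot: [-3.141, -0.001, 0.0]
wrist_force: [-5.9, 3.8, 9.0]
gripper_width: 8.9
```

```bash
python3 -m handwheel '[{"x":0.88,"y":0,"z":-0.34,"wx":0,"wy":0,"wz":0},{"x":0.91,"y":0,"z":-0.24,"wx":0,"wy":0,"wz":0},{"x":0.93,"y":0,"z":-0.15,"wx":0,"wy":0,"wz":0},{"x":0.8,"y":0,"z":-0.05,"wx":0,"wy":0,"wz":0},{"x":0,"y":0,"z":0,"wx":0,"wy":0,"wz":0}]' - - && python3 -m handwheel '[{"x":0.15,"y":0,"z":0,"wx":0,"wy":0,"wz":0},{"x":0,"y":0,"z":0,"wx":0,"wy":0,"wz":0}]' - -
```

```text
t: 33.12
ee_pos: [585.3, 149.2, 129.7]
ee_rot: [-3.14, -0.002, 0.0]
wrist_force: [-0.1, 5.3, 5.8]
gripper_width: 8.7
t: 33.38
ee_pos: [586.4, 149.2, 129.8]
ee_rot: [-3.14, -0.002, 0.0]
wrist_force: [-2.3, 5.1, 7.2]
gripper_width: 9.1
```

```bash
python3 -m handwheel '[{"x":0.15,"y":0,"z":0,"wx":0,"wy":0,"wz":0},{"x":0,"y":0,"z":0,"wx":0,"wy":0,"wz":0}]' - - && python3 -m handwheel '[{"x":0.15,"y":0,"z":0,"wx":0,"wy":0,"wz":0},{"x":0,"y":0,"z":0,"wx":0,"wy":0,"wz":0}]' - -
```

```text
t: 33.62
ee_pos: [586.6, 149.2, 129.8]
ee_rot: [-3.141, 0.002, 0.001]
wrist_force: [-12.6, 4.3, 12.4]
gripper_width: 9.0
t: 33.88
ee_pos: [586.8, 149.2, 129.7]
ee_rot: [-3.141, 0.005, 0.001]
wrist_force: [-24.2, 2.8, 17.9]
gripper_width: 9.0
```

```bash
python3 -m handwheel '[{"x":-0.2,"y":0,"z":0,"wx":0,"wy":0,"wz":0},{"x":0,"y":0,"z":0,"wx":0,"wy":0,"wz":0}]' - - && python3 -m handwheel '[{"x":0,"y":0,"z":0,"wx":0,"wy":0,"wz":0},{"x":0,"y":0,"z":0,"wx":0,"wy":0,"wz":0},{"x":0,"y":0,"z":0,"wx":0,"wy":0,"wz":0},{"x":0,"y":0,"z":0,"wx":0,"wy":0,"wz":0},{"x":0,"y":0,"z":-1.5,"wx":0,"wy":0,"wz":0},{"x":0,"y":0,"z":-3,"wx":0,"wy":0,"wz":0},{"x":0,"y":0,"z":-4,"wx":0,"wy":0,"wz":0},{"x":0,"y":0,"z":-4,"wx":0,"wy":0,"wz":0},{"x":-4,"y":0,"z":-2,"wx":0,"wy":0,"wz":0},{"x":-4,"y":0,"z":0,"wx":0,"wy":0,"wz":0},{"x":-4,"y":0,"z":0,"wx":0,"wy":0,"wz":0},{"x":0,"y":0,"z":0,"wx":0,"wy":0,"wz":0}]' 40 -; python3 - <<'E'
from h import *
snap('side','side6');snap('top','top6')
a=cv2.imread('pics/side0_full.png');b=cv2.imread('pics/side6_full.png')
# door region alignment at shut: crop around door in first and last
A=a[170:240,315:340];B=b[165:245,310:345]
m=cv2.matchTemplate(cv2.cvtColor(B,6),cv2.cvtColor(A,6),cv2.TM_CCOEFF_NORMED);print('door',cv2.minMaxLoc(m)[1],cv2.minMaxLoc(m)[3])
hsv=cv2.cvtColor(b,40);mk=cv2.inRange(hsv,(110,120,60),(130,255,255));n,_,s,c=cv2.connectedComponentsWithStats(mk)
print([(s[i].tolist(),c[i].round().tolist()) for i in range(1,n) if s[i,4]>15])
print('cap expected',proj('side6',[535,22,85]))
for k in ('R','G'):
  pass
d=cv2.absdiff(a,b).max(2)>60;n,_,s,c=cv2.connectedComponentsWithStats(d.astype(np.uint8))
print('diff',[s[i].tolist() for i in range(1,n) if s[i,4]>40])
E
```

```text
t: 34.12
ee_pos: [586.6, 149.2, 129.8]
ee_rot: [-3.14, 0.0, 0.001]
wrist_force: [-8.6, 5.2, 9.5]
gripper_width: 8.8
t: 35.62
ee_pos: [465.5, 148.5, 275.1]
ee_rot: [-3.141, -0.002, 0.001]
wrist_force: [0.4, -0.4, -0.1]
gripper_width: 37.7
door 0.8910879492759705 (6, 5)
[([218, 216, 9, 9, 25], [222.0, 220.0]), ([311, 234, 10, 11, 87], [316.0, 239.0])]
cap expected [314.52621513 238.30679271]
diff [[158, 0, 134, 38, 3725], [0, 9, 97, 233, 7973], [81, 17, 45, 11, 192], [129, 23, 33, 18, 351], [243, 38, 40, 14, 295], [121, 45, 57, 36, 718], [218, 63, 95, 34, 1324], [161, 76, 10, 25, 134], [290, 200, 11, 11, 102], [47, 205, 12, 16, 52], [291, 216, 14, 25, 207], [311, 227, 12, 19, 138], [232, 244, 94, 71, 3301], [83, 256, 55, 29, 847], [229, 274, 23, 35, 164], [101, 291, 16, 21, 100], [77, 291, 57, 81, 1233], [220, 299, 20, 17, 72], [6, 367, 68, 22, 932]]
```

```bash
python3 - <<'E'
from cell import r
print(r.sign_off())
E
```

```text
the job is handed in; nothing more can be done
None
```

The job is done and handed in at about 36 s of the 72 s allowed, with the steps done in the order asked.

- **Bottle:** I moved the blue-capped bottle to about (535, 22) mm and left it standing on the cabinet top. The last side image put its cap within about 2 px of where it should be.
- **Door opened:** I pulled it down by the bar until it met its stop, where the wrist force rose to about 15 N.
- **Cassette:** I carried it blank end first between the rails. I then pushed it in from its rear end until the force rose at the expected depth (29 N). A picture afterwards showed nothing left on the door. I could not see the cassette inside the chamber, so "fully home" rests on the depth and the force.
- **Door shut:** I pushed it up by the bar to a hard stop of about 24 N, then released it.

**Last checks:**
- **Door position:** it matched the first picture to within 1 px. The bar ended about 2 mm further in than where I first gripped it, so the two readings disagree slightly. I put that down to the first grip not being exactly centred.
- **Other objects:** comparing the first and last side images, I saw no change at the tape roll, cartons or red bottles. One changed area covered the cassette's old place and the thermometer. I took that to be the missing cassette and the arm's shadow, but did not confirm it with another picture.

The first move command was refused because its rows lacked some keys; nothing moved.

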